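# Stack the empty vial tray on the loaded one

## Robot

A 6-joint arm with a two-finger parallel gripper is mounted at the origin on the work surface. World frame = base frame: x ahead of the robot, y to its left, z up, the work surface at z = 0. Lengths are in mm, angles in rad, forces in N, time in s.
With the tool pointing down it reaches from about 300 to 775 mm from the base axis. Payload 14.6 kg.
Tool frame: the origin (TCP) lies on the front face of the gripper's body, between the roots of the fingers; the fingertips stand 97 mm ahead of it and the grasp point (between the pads) lies 78 mm ahead of it; z points along the fingers, y is the line along which they close (so a half turn about z gives the same grasp; the last joint's range is limited). The gripper opens to 94 mm and grips with 3 to 60 N. Pads are 16 mm wide; open, the fingers measure 119 mm over their backs; the gripper's body (75 mm by 177 mm) begins 78 mm behind the grasp point.
Start: joints at [1.116, 0.3, 1.521, -0, 1.321, -0.067], TCP at [207.981, 509.15, 302.646] pointing down, gripper open.
Joint ranges: [-3.03, 3.03], [-0.79, 2.21], [0.23, 2.52], [-1.04, 4.18], [0, 3.07], [-2.55, 2.55]. Speed limits (rad/s): [2.22, 2.22, 2.57, 3.14, 3.14, 3.14].

## Interface

Orientations are given as [roll, pitch, yaw] about the fixed x, y, z axes, in that order (R = Rz(yaw) Ry(pitch) Rx(roll)).
In Python, from cell import * gives the robot as it stands.
- The arm moves only by the tool carry_out, never from a script. Its arguments are lists of equal length, an entry for each row: "slide": the shift along the world's x, y, z scaled (see below), a list of three; "dr": the turn, a rotation vector about the world's x, y, z scaled (see below), a list of three; "gripper": the opening in per cent of the stroke, from 0 (shut) to 100 (fully open). A call has 1 to 10 rows; each row is the pose to reach, as a shift and turn from the pose commanded when the call began, turning the shorter way round; what a row does not reach only later rows make up. The controller multiplies each number of a shift by 0.25 m and each number of a turn by 360 degrees. A row lasts 1/12 s, in which the tool goes at most 41.7 mm and 7.16 degrees, less where a joint would pass 70% of its speed; a pose out of reach is approached as far as the arm can. A call with a number of a shift or a turn outside -1 to 1 is refused whole. A call with a gripper value outside its range is refused whole. The fingers move at their own pace and stop on an object; "newtons" is the grip in N (left out, the last holds). Time passes only in rows, so rows that repeat a pose let the fingers close. It gives the time, the measured TCP pose, the force, the opening and the grip force at its end, in the units of the state.
- read_state(): the state, without advancing time (a new reading comes with each control period).
- camera(name): name is "scene" or "top" or "wrist"; returns the picture (400x640x3 uint8, red, green, blue); there is no depth.
- camera_model(name): a dict with "vfov" (degrees; the focal length in pixels is half the picture's height over the tangent of half this angle, whatever the lens; pixels are square), "cx", "cy" (the principal point, pixels), "R" (3x3) and "t" (3): a world point X has camera coordinates R X + t. Camera axes: x right, y down, z forward; pixel columns grow to the right and rows downward; lengths in mm; the calibration is good to about 2 mm. A picture is of the moment at which its call begins: read the wrist's pose just before it. camera_model takes no time and is no camera call; for the wrist camera it gives the pose at the moment of the call.
- sign_off(): hands the job in; it is judged then, once.
The state is a dict: "clock": time; "joints": joint angles; "qd": joint speeds; "effort": joint torques, N m; "eef_pos": TCP position; "eef_rot": TCP orientation; "wrist_force": force on the tool from outside, world axes, zero at the start; "moment": the same for the moment, N m; "finger_gap": finger opening in mm; "finger_force": force on a finger pad.
Only numpy, scipy, OpenCV 4.12 (cv2) and the standard library are available. Lean on these libraries where they do the work, as an engineer would, in place of code of your own. Each camera call takes 0.05 s, during which the arm holds its last target. There are 200 camera calls.

## Task

Clear some bench space: pick up the long empty tray by its fin, lower it onto the tray full of vials so that all four corner pins drop into the sockets below and it sits fully down and level, and let go. Do not drop it, leave the loaded tray where it stands, and do not disturb the short tray, which does not fit.

Things in the scene. Friction and masses are not known exactly. Their poses are not given: they have to be found in the camera images.
- long_tray_mid (a point): Long empty white plastic tray (sizes in mm), 178 (x) x 128 (y), 0.3 kg. Stands on 4 corner pins 26 long, 12 to 8 thick, at x+-68, y+-43; deck 6 thick; above each pin an open square socket 34 wide, 38 deep, walls 4. Carrying fin in the middle of the deck, along x: 68 long, 12 thick (y), 34 high. Point: centre of the fin, 17 above the deck, 17 below the fin's top, 49 above the pin tips. x along fin and long side, z up.
- loaded_tray_mid (a point): Loaded tray: same shape and size as the long empty one, with six amber white-capped vials, 31 mm high, beside its fin. Loose, 0.85 kg. Point and axes likewise (fin centre); its socket rims are 21 mm above the point, higher than fin and vials. Stacked (either way round), the empty tray's deck rests on these rims, pins 26 mm down in the sockets, its point 44 mm above this one.
- short_tray_mid (a point): Short empty tray, 118 (x) x 128 (y) mm: same make, but pins and sockets at x+-38, so it does not fit the others; fin 38 long, along x. Leave it alone. Point: centre of its fin, half-way up, 49 mm above the pin tips. x along the fin, z up.
Things that resemble listed ones, but are neither listed nor needed, are in the scene too. What is shaped like the part that bears loaded_tray_mid but red is not meant.

How it is judged:
By the outcome, as a careful person would: the job done as asked, in the order asked, and still so for the second after the job is handed in, with the robot touching nothing.
It also fails if it takes over 42 s, if anything falls off the work surface, if the arm or the gripper's body presses on something with over 40 N, if the wrist force passes 120 N, or if a joint passes its speed limit or range.

## Working session

There is one attempt and no reset: what is moved stays moved. The work goes in short steps, Python scripts to look and compute and a tool call to move; the robot and the scene stay as the last step left them, time stands still between calls to the robot, and variables do not carry over. Pictures are saved under pics/ and viewed, at most 10 in all, crops included, and the job is handed in when it is done.

Besides the shell and the picture viewer there is one more tool, called after ">>>" by a JSON object that holds its "op" and its "data". carry_out: Moves the arm, as the interface text tells. Its arguments: {"type":"object","properties":{"slide":{"type":"array","items":{"type":"array","items":{"type":"number","minimum":-1,"maximum":1}}},"dr":{"type":"array","items":{"type":"array","items":{"type":"number","minimum":-1,"maximum":1}}},"gripper":{"type":"array","items":{"type":"number"}},"newtons":{"type":"number"}},"required":["slide","dr","gripper"]}

```bash
mkdir -p pics
python3 - <<'E'
from cell import *
import cv2
for n in("scene","top"):
    im=camera(n); cv2.imwrite(f"pics/{n}0.png",im[:,:,::-1]); m=camera_model(n); print(n,m)
s=read_state(); print(s)
E
```

```text
scene {'vfov': 49.01789101933009, 'cx': 317.7150244360303, 'cy': 200.68600233928962, 'R': array([[ 0.40180953,  0.91570187,  0.00625961],
       [ 0.70512912, -0.30503457, -0.64011471],
       [-0.58424484,  0.26161802, -0.76825385]]), 't': array([-146.4896586 , -274.78992207, 1543.87220365])}
top {'vfov': 46.08415125381334, 'cx': 324.67017790054354, 'cy': 199.27221938243494, 'R': array([[ 0.027766  , -0.99961171,  0.00234074],
       [-0.97743305, -0.02764036, -0.20942935],
       [ 0.20941273,  0.0035271 , -0.97782098]]), 't': array([ -45.53833058,  427.53922263, 1353.78478284])}
{'clock': 0.1, 'joints': array([ 1.11639149e+00,  3.00433504e-01,  1.52150305e+00,  2.95498865e-05,
        1.32068857e+00, -6.65829511e-02]), 'qd': array([-0.00051749, -0.00218965, -0.00447317,  0.00095288,  0.00079963,
       -0.00075717]), 'effort': array([ 7.45612579e-04, -5.32637680e+01, -3.53290915e+01,  7.08927191e-02,
        2.34624505e-02, -7.13372401e-05]), 'eef_pos': array([207.92903883, 509.04490555, 302.13990524]), 'eef_rot': array([-3.14056437e+00, -9.72537165e-05,  2.75376339e+00]), 'wrist_force': array([-0.07384341, -0.32800104, -0.28031316]), 'moment': array([-0.01009061, -0.01113258, -0.09465519]), 'finger_force': 0.0, 'finger_gap': 94.18478521624941}
```

View pics/scene0.png

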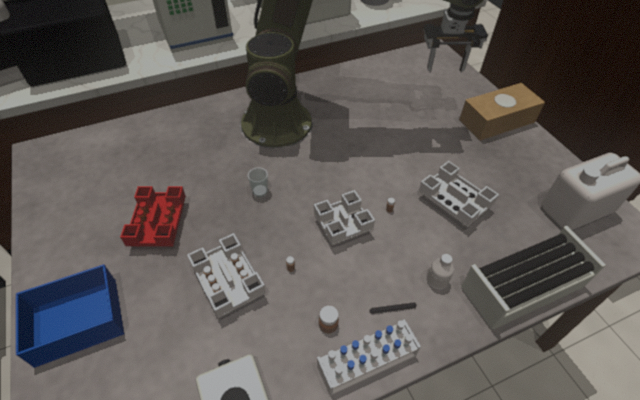

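View pics/top0.png

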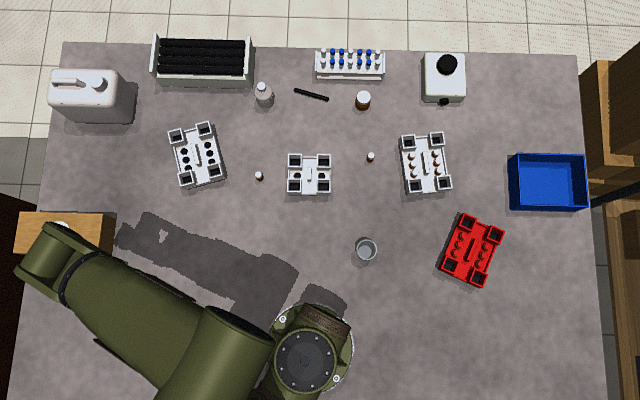

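The top view shows the long empty tray at about (197,155), the loaded tray at (426,163) with amber vials, the short tray at (309,174) and the red decoy at (472,250). The scene view agrees.

```bash
cat > h.py <<'E'
from cell import *
import cv2, numpy as np
def ray(m,uv,z,h=400):
    f=h/2/np.tan(np.radians(m["vfov"])/2)
    d=np.array([(uv[0]-m["cx"])/f,(uv[1]-m["cy"])/f,1.])@m["R"]
    c=-m["R"].T@m["t"]
    return c+d*(z-c[2])/d[2]
def rect(m,P,z):
    """min-area rectangle (mm) of pixel points cast on plane z: centre, sizes, yaw of long side"""
    W=np.array([ray(m,p,z)[:2] for p in P],np.float32)
    b=cv2.boxPoints(cv2.minAreaRect(W)); e=[b[1]-b[0],b[2]-b[1]]
    e.sort(key=lambda v:-np.hypot(*v)); yaw=np.arctan2(e[0][1],e[0][0])
    return b.mean(0),[np.hypot(*v) for v in e],(yaw+np.pi/2)%np.pi-np.pi/2
E
python3 - <<'E'
from h import *
im=cv2.imread("pics/top0.png"); m=camera_model("top")
hsv=cv2.cvtColor(im,cv2.COLOR_BGR2HSV)
w=((hsv[...,1]<40)&(hsv[...,2]>165)).astype(np.uint8)
w=cv2.morphologyEx(w,cv2.MORPH_CLOSE,np.ones((3,3)))
for n,(u,v) in dict(long=(197,155),load=(426,163),short=(309,174)).items():
    k=np.zeros_like(w); k[v-42:v+42,u-42:u+42]=w[v-42:v+42,u-42:u+42]
    c,_=cv2.findContours(k,0,2); c=max(c,key=cv2.contourArea)
    print(n,cv2.boundingRect(c),rect(m,c[:,0],65))
print(camera_model("wrist"));
E
```

```text
long (167, 120, 55, 66) (array([553.0736, 358.599 ], dtype=float32), [np.float32(187.95432), np.float32(132.56268)], np.float32(0.30757415))
load (401, 131, 52, 62) (array([ 547.9726 , -331.58685], dtype=float32), [np.float32(186.01152), np.float32(134.78134)], np.float32(0.12624311))
short (287, 151, 45, 43) (array([506.0478  ,  14.709968], dtype=float32), [np.float32(131.59581), np.float32(128.7205)], np.float32(-1.5262533))
{'vfov': 70.30474081713793, 'cx': 318.42256879989947, 'cy': 203.07989459074233, 'R': array([[ 0.37800379,  0.92580293, -0.00143993],
       [ 0.897203  , -0.36594199,  0.2472109 ],
       [ 0.22834165, -0.09473857, -0.96896063]]), 't': array([-550.15194608,  -25.62798945,  390.1277901 ])}
```

>>> {"op": "carry_out", "data": {"slide": [[0.14,-0.06,0],[0.3,-0.13,0],[0.46,-0.2,0],[0.62,-0.27,0],[0.78,-0.34,0],[0.94,-0.41,0],[0.96,-0.42,0]], "dr": [[0,0,0.01],[0,0,0.025],[0,0,0.04],[0,0,0.055],[0,0,0.075],[0,0,0.09],[0,0,0.1]], "gripper": [100,100,100,100,100,100,100]}}

```text
clock: 0.68
eef_pos: [451.5, 401.7, 302.0]
eef_rot: [-3.141, -0.0, -2.898]
wrist_force: [0.4, 0.2, -0.0]
finger_gap: 94.2
finger_force: 0.0
```

>>> {"op": "carry_out", "data": {"slide": [[0.14,-0.06,0],[0.3,-0.13,0],[0.42,-0.184,0],[0.42,-0.184,0],[0.42,-0.184,0],[0.42,-0.184,0]], "dr": [[0,0,0.005],[0,0,0.01],[0,0,0.01],[0,0,0.01],[0,0,0.01],[0,0,0.01]], "gripper": [100,100,100,100,100,100]}}

```text
clock: 1.18
eef_pos: [552.6, 358.3, 302.1]
eef_rot: [-3.142, -0.001, -2.838]
wrist_force: [-0.5, 0.3, -0.5]
finger_gap: 93.9
finger_force: 0.0
```

Run:
```python
from h import *
s=read_state(); m=camera_model("wrist"); im=camera("wrist"); cv2.imwrite("pics/w1.png",im[:,:,::-1]); np.savez("w1.npz",**m)
print(s["clock"],s["eef_pos"],s["eef_rot"],s["qd"].max(),s["joints"])
```

```text
1.1833 [552.57511043 358.3229107  302.11530258] [-3.14155887e+00 -1.06391281e-03 -2.83834069e+00] 0.02292783010526118 [ 5.19638067e-01  5.49169537e-01  1.17199440e+00  1.97630008e-04
  1.42147507e+00 -1.35443974e+00]
```

View pics/w1.png

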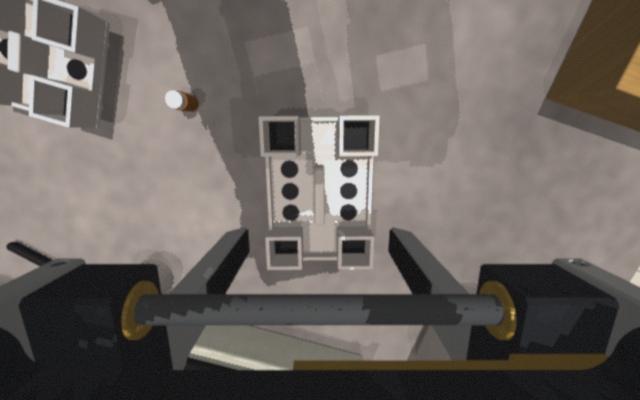

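The wrist view shows the long tray at columns 260–380, rows 115–270. Its sockets are at about (281,136), (358,135), (284,252) and (355,250). I'll zoom in to pick out the rims.

Run:
```python
from h import *
im=cv2.imread("pics/w1.png")[105:280,245:395]
cv2.imwrite("pics/w1c.png",cv2.resize(im,None,fx=3.4,fy=3.4,interpolation=cv2.INTER_CUBIC))
```

```text
(no output)
```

View pics/w1c.png

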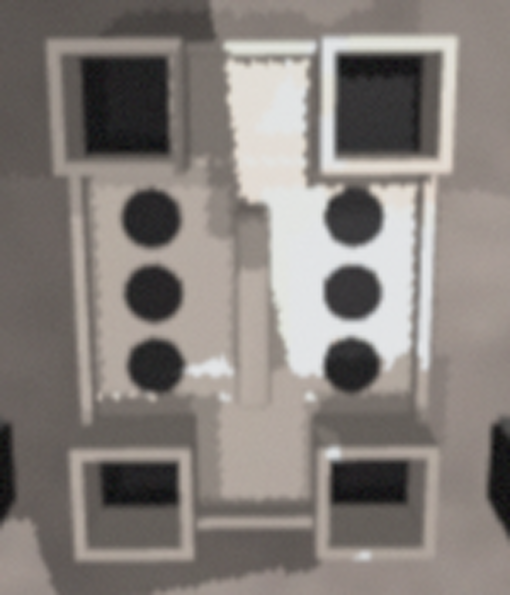

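```bash
cat >> h.py <<'E'
def fit(m,corn,z,hx=89,hy=64,px=68,py=43):
    """corn: outer rim corners (16 px: sockets UL,UR,LL,LR; each TL,TR,BR,BL), image up = model +x, image left = +y"""
    M=[];o=21
    for sx,sy in((1,1),(1,-1),(-1,1),(-1,-1)):
        M+=[(sx*px+o,sy*py+o),(sx*px+o,sy*py-o),(sx*px-o,sy*py-o),(sx*px-o,sy*py+o)]
    M=np.array(M,float); W=np.array([ray(m,p,z)[:2] for p in corn])
    A,_=cv2.estimateAffinePartial2D(M,W,method=cv2.LMEDS,refineIters=50)
    r=W-(M@A[:,:2].T+A[:,2])
    return A[:,2],np.hypot(*A[:,0]),np.arctan2(A[1,0],A[0,0]),r
E
python3 - <<'E'
from h import *
m=dict(np.load("w1.npz"))
c=np.array([(46,39),(181,39),(181,173),(53,173),(322,37),(458,36),(452,173),(320,172),(70,448),(193,448),(193,558),(76,558),(317,446),(438,445),(434,556),(318,556)])/3.4+[245,105]
for z in(60,70,80):
    t,s,y,r=fit(m,c,z); print(z,t,s,y,np.degrees(y)); 
    if z==70: print(r.round(1).tolist())
s=read_state();print(s["eef_rot"])
E
```

```text
60 [556.23879433 361.34378433] 1.0273475609551708 -2.830401205341375 -162.17004339480187
70 [554.02272415 360.617342  ] 0.9956006911914074 -2.8304011646103544 -162.1700410610863
[[0.1, -0.1], [0.4, 0.1], [0.1, -1.0], [-0.4, -0.5], [0.1, 0.1], [0.0, 0.5], [0.3, 0.6], [-0.1, -0.2], [-0.0, 0.1], [0.0, 0.8], [0.2, -0.1], [-0.2, -0.1], [-0.0, -0.3], [-0.1, -0.3], [-0.0, -0.0], [-0.5, 0.4]]
80 [551.8066597  359.89090538] 0.9638538797841306 -2.8304012466549864 -162.17004576189743
[ 3.14155567e+00 -5.14518535e-04 -2.83752260e+00]
```

>>> {"op": "carry_out", "data": {"slide": [[0.006,0.01,-0.14],[0.006,0.01,-0.28],[0.006,0.01,-0.42],[0.006,0.01,-0.54],[0.006,0.01,-0.62],[0.006,0.01,-0.66],[0.006,0.01,-0.676],[0.006,0.01,-0.676],[0.006,0.01,-0.676]], "dr": [[0,0,0.0012],[0,0,0.0012],[0,0,0.0012],[0,0,0.0012],[0,0,0.0012],[0,0,0.0012],[0,0,0.0012],[0,0,0.0012],[0,0,0.0012]], "gripper": [100,90,70,60,50,45,40,40,40], "newtons": 30}}

```text
clock: 1.98
eef_pos: [554.7, 361.2, 135.3]
eef_rot: [3.141, 0.002, -2.83]
wrist_force: [0.0, 1.2, 1.4]
finger_gap: 44.3
finger_force: 0.0
```

>>> {"op": "carry_out", "data": {"slide": [[0,0,0],[0,0,0],[0,0,0],[0,0,0],[0,0,0],[0,0,0],[0,0,0],[0,0,0]], "dr": [[0,0,0],[0,0,0],[0,0,0],[0,0,0],[0,0,0],[0,0,0],[0,0,0],[0,0,0]], "gripper": [20,10,0,0,0,0,0,0], "newtons": 30}}

```text
clock: 2.65
eef_pos: [554.6, 360.6, 134.0]
eef_rot: [-3.142, 0.0, -2.831]
wrist_force: [-0.9, -0.9, 5.3]
finger_gap: 11.8
finger_force: 30.0
```

>>> {"op": "carry_out", "data": {"slide": [[0,0,0.02],[0,0,0.06],[0,0,0.13],[0,0,0.22],[0,0,0.33],[0,0,0.44],[0,0,0.54],[0,0,0.62],[0,0,0.67],[0,0,0.67]], "dr": [[0,0,0],[0,0,0],[0,0,0],[0,0,0],[0,0,0],[0,0,0],[0,0,0],[0,0,0],[0,0,0],[0,0,0]], "gripper": [0,0,0,0,0,0,0,0,0,0], "newtons": 45}}

```text
clock: 3.48
eef_pos: [554.7, 360.9, 304.4]
eef_rot: [3.141, 0.004, -2.831]
wrist_force: [1.6, 0.0, -2.2]
finger_gap: 11.6
finger_force: 45.0
```

>>> {"op": "carry_out", "data": {"slide": [[0,-0.04,0],[0,-0.11,0],[0,-0.21,0],[0,-0.32,0],[0,-0.44,0],[0,-0.56,0],[0,-0.68,0],[0,-0.8,0],[0,-0.92,0],[0,-1,0]], "dr": [[0,0,0],[0,0,-0.003],[0,0,-0.006],[0,0,-0.009],[0,0,-0.013],[0,0,-0.017],[0,0,-0.021],[0,0,-0.025],[0,0,-0.028],[0,0,-0.03]], "gripper": [0,0,0,0,0,0,0,0,0,0]}}

```text
clock: 4.32
eef_pos: [553.7, 107.7, 299.3]
eef_rot: [-3.141, -0.003, -3.022]
wrist_force: [0.6, -0.1, -3.6]
finger_gap: 12.0
finger_force: 45.0
```

>>> {"op": "carry_out", "data": {"slide": [[0,-0.1,0],[0.01,-0.22,0],[0.02,-0.34,0],[0.04,-0.46,0],[0.06,-0.58,0],[0.08,-0.7,0],[0.1,-0.8,0],[0.1,-0.87,0],[0.1,-0.9,0],[0.1,-0.9,0]], "dr": [[0,0,0],[0,0,0],[0,0,0],[0,0,0],[0,0,0],[0,0,0],[0,0,0],[0,0,0],[0,0,0],[0,0,0]], "gripper": [0,0,0,0,0,0,0,0,0,0]}}

```text
clock: 5.15
eef_pos: [578.8, -115.8, 299.5]
eef_rot: [3.141, -0.002, -3.021]
wrist_force: [-0.2, -0.7, -2.8]
finger_gap: 11.5
finger_force: 45.0
```

>>> {"op": "carry_out", "data": {"slide": [[0,0,0],[0,0,0],[0,0,0]], "dr": [[0,0,0],[0,0,0],[0,0,0]], "gripper": [0,0,0]}}

```text
clock: 5.4
eef_pos: [579.4, -113.2, 301.0]
eef_rot: [3.141, -0.0, -3.018]
wrist_force: [0.3, 0.2, -3.7]
finger_gap: 11.6
finger_force: 45.0
```

Run:
```python
from h import *
s=read_state(); m=camera_model("wrist"); im=camera("wrist"); cv2.imwrite("pics/w2.png",im[:,:,::-1]); np.savez("w2.npz",**m)
print(s["clock"],s["eef_pos"],s["eef_rot"],s["finger_gap"],s["finger_force"],s["joints"],s["wrist_force"],s["moment"])
```

```text
5.4 [ 579.4202786  -113.24288649  301.00507191] [ 3.14138840e+00 -2.02395737e-04 -3.01789615e+00] 11.573919696027875 44.99907195568085 [-2.55076052e-01  3.91627156e-01  1.40214276e+00  1.17844719e-04
  1.34808632e+00 -1.94959490e+00] [ 0.31318922  0.2256204  -3.65487214] [ 0.01428928 -0.00831271 -0.0005795 ]
```

View pics/w2.png

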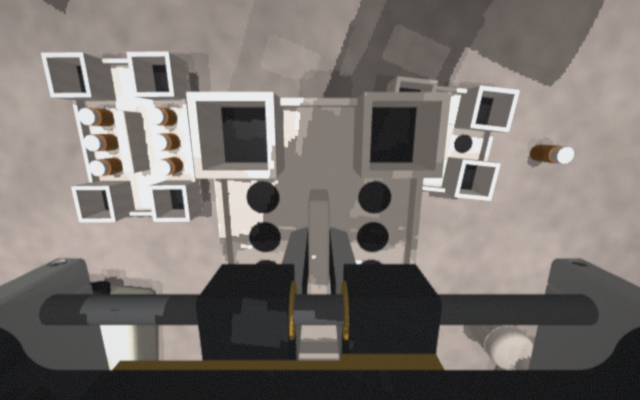

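The loaded tray is at the left, rows 50–222, columns 42–200, clear of the held tray. The held tray is central and aligned with the gripper.

Run:
```python
from h import *
im=cv2.imread("pics/w2.png")[45:230,35:215]
cv2.imwrite("pics/w2c.png",cv2.resize(im,None,fx=3.2,fy=3.2,interpolation=cv2.INTER_CUBIC))
```

```text
(no output)
```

View pics/w2c.png

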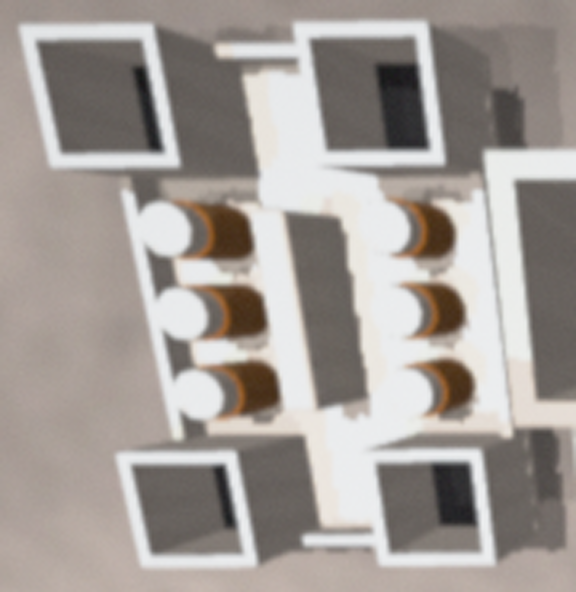

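Run:
```python
from h import *
m=dict(np.load("w2.npz"))
c=np.array([(20,27),(154,24),(181,165),(50,168),(293,22),(430,20),(446,163),(325,166),(116,453),(239,450),(259,565),(140,568),(371,449),(482,447),(496,563),(386,565)])/3.2+[35,45]
for z in(66,70):
    t,s,y,r=fit(m,c,z); print(z,t,s,y); print(r.round(1).tolist())
s=read_state();p=s["eef_pos"];print("shift/250",(t-p[:2])/250,"turn/360",(y-s["eef_rot"][2])/2/np.pi, s["eef_rot"],p)
```

```text
66 [ 547.95496178 -333.20978165] 1.0139407244639322 -3.0063481676805774
[[0.7, -0.1], [0.3, -0.0], [-0.2, -0.3], [0.3, -0.9], [0.3, -0.5], [0.1, 0.3], [0.2, -0.4], [0.3, 2.4], [0.1, -0.8], [-0.6, 0.3], [-0.4, -0.6], [0.4, -1.6], [-0.7, 2.5], [-0.6, -0.7], [-0.1, -1.0], [-0.1, 1.3]]
70 [ 547.45739937 -330.53072357] 1.0011240779062824 -3.0063481865581103
[[0.7, -0.1], [0.3, -0.0], [-0.2, -0.3], [0.3, -0.9], [0.3, -0.5], [0.1, 0.3], [0.2, -0.4], [0.3, 2.3], [0.1, -0.8], [-0.6, 0.3], [-0.4, -0.5], [0.4, -1.6], [-0.7, 2.5], [-0.6, -0.7], [-0.1, -1.0], [-0.1, 1.3]]
shift/250 [-0.12805078 -0.86871914] turn/360 0.0018470969548439724 [ 3.14148390e+00  1.03277472e-05 -3.01795384e+00] [ 579.47009424 -113.35093887  301.1227005 ]
```

>>> {"op": "carry_out", "data": {"slide": [[-0.01,-0.04,0],[-0.02,-0.12,0],[-0.03,-0.22,0],[-0.05,-0.34,0],[-0.07,-0.46,0],[-0.09,-0.58,0],[-0.1,-0.68,0],[-0.12,-0.77,0],[-0.128,-0.84,0],[-0.128,-0.87,0]], "dr": [[0,0,0],[0,0,0],[0,0,0],[0,0,0],[0,0,0.0018],[0,0,0.0018],[0,0,0.0018],[0,0,0.0018],[0,0,0.0018],[0,0,0.0018]], "gripper": [0,0,0,0,0,0,0,0,0,0]}}

```text
clock: 6.28
eef_pos: [546.7, -334.1, 301.0]
eef_rot: [-3.141, -0.0, -3.01]
wrist_force: [-0.8, -1.4, -3.1]
finger_gap: 11.4
finger_force: 45.0
```

>>> {"op": "carry_out", "data": {"slide": [[0,0,-0.02],[0,0,-0.06],[0,0,-0.12],[0,0,-0.19],[0,0,-0.26],[0,0,-0.32],[0,0,-0.34],[0,0,-0.34],[0,0,-0.34],[0,0,-0.34]], "dr": [[0,0,0],[0,0,0],[0,0,0],[0,0,0],[0,0,0],[0,0,0],[0,0,0],[0,0,0],[0,0,0],[0,0,0]], "gripper": [0,0,0,0,0,0,0,0,0,0]}}

```text
clock: 7.12
eef_pos: [547.9, -331.6, 217.3]
eef_rot: [-3.141, 0.001, -3.007]
wrist_force: [0.9, 0.7, -2.6]
finger_gap: 11.7
finger_force: 45.0
```

Run:
```python
from h import *
s=read_state(); a=camera("scene"); b=camera("wrist")
print(s["clock"],s["eef_pos"],s["eef_rot"],s["joints"],s["wrist_force"])
a=cv2.resize(a[210:340,160:300],None,fx=3.5,fy=3.5,interpolation=cv2.INTER_CUBIC)
b=b[:300,170:470]
o=np.zeros((455,790,3),np.uint8);o[:,:490]=a;o[:300,490:]=b
cv2.imwrite("pics/c3.png",o[:,:,::-1])
```

```text
7.1167 [ 547.9174757  -331.58342564  217.25919956] [-3.14051383e+00  1.23904732e-03 -3.00729722e+00] [-6.01400706e-01  5.74071810e-01  1.33405922e+00  3.36420455e-05
  1.23181904e+00 -2.30650296e+00] [ 0.85332428  0.73269934 -2.63505729]
```

View pics/c3.png

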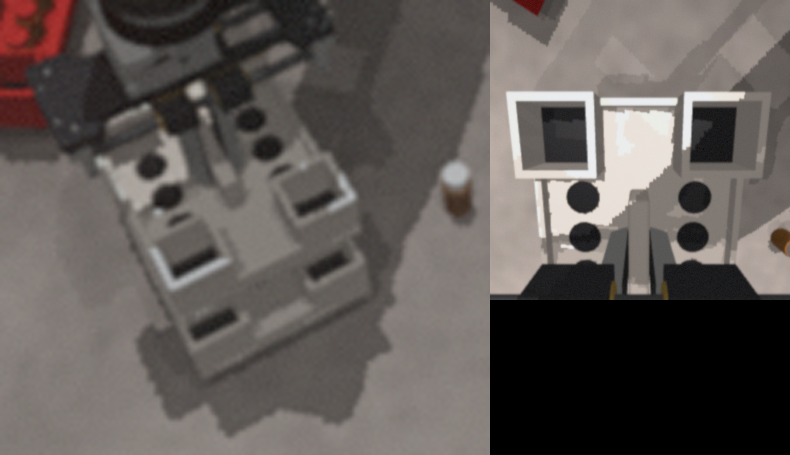

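The scene camera shows the held tray directly above the loaded one and parallel to it, with the near sockets lined up. Lowering.

>>> {"op": "carry_out", "data": {"slide": [[0,0.002,-0.02],[0,0.002,-0.04],[0,0.002,-0.06],[0,0.002,-0.08],[0,0.002,-0.1],[0,0.002,-0.12],[0,0.002,-0.13],[0,0.002,-0.14],[0,0.002,-0.14],[0,0.002,-0.14]], "dr": [[0,0,0],[0,0,0],[0,0,0],[0,0,0],[0,0,0],[0,0,0],[0,0,0],[0,0,0],[0,0,0],[0,0,0]], "gripper": [0,0,0,0,0,0,0,0,0,0]}}

```text
clock: 8.05
eef_pos: [547.5, -331.4, 181.2]
eef_rot: [-3.142, 0.0, -3.008]
wrist_force: [1.0, -0.4, -3.3]
finger_gap: 11.9
finger_force: 45.0
```

No contact yet, so I'll take the last millimetres in small steps.

>>> {"op": "carry_out", "data": {"slide": [[0,0,-0.004],[0,0,-0.008],[0,0,-0.008],[0,0,-0.008]], "dr": [[0,0,0],[0,0,0],[0,0,0],[0,0,0]], "gripper": [0,0,0,0]}}

```text
clock: 8.38
eef_pos: [547.5, -331.4, 179.2]
eef_rot: [-3.142, 0.0, -3.008]
wrist_force: [-0.2, 1.4, -3.3]
finger_gap: 11.5
finger_force: 45.0
```

>>> {"op": "carry_out", "data": {"slide": [[0,0,-0.004],[0,0,-0.004],[0,0,-0.004]], "dr": [[0,0,0],[0,0,0],[0,0,0]], "gripper": [0,0,0]}}

```text
clock: 8.63
eef_pos: [547.5, -331.3, 178.1]
eef_rot: [-3.142, -0.0, -3.008]
wrist_force: [-0.0, -0.1, -2.6]
finger_gap: 11.7
finger_force: 45.0
```

>>> {"op": "carry_out", "data": {"slide": [[0,0,-0.003],[0,0,-0.003],[0,0,-0.003]], "dr": [[0,0,0],[0,0,0],[0,0,0]], "gripper": [0,0,0]}}

```text
clock: 8.88
eef_pos: [547.5, -331.4, 178.0]
eef_rot: [-3.141, 0.0, -3.008]
wrist_force: [-3.5, 2.9, 4.4]
finger_gap: 11.7
finger_force: 45.0
```

Contact came at z = 178, which is the expected seated height. Now I'll release.

>>> {"op": "carry_out", "data": {"slide": [[0,0,0],[0,0,0],[0,0,0],[0,0,0],[0,0,0],[0,0,0]], "dr": [[0,0,0],[0,0,0],[0,0,0],[0,0,0],[0,0,0],[0,0,0]], "gripper": [15,20,30,40,45,45]}}

```text
clock: 9.38
eef_pos: [547.5, -331.4, 177.4]
eef_rot: [-3.142, 0.0, -3.008]
wrist_force: [-0.1, 0.4, -0.1]
finger_gap: 40.9
finger_force: 0.0
```

>>> {"op": "carry_out", "data": {"slide": [[0,0,0.03],[0,0,0.08],[0,0,0.16],[0,0,0.26],[0,0,0.38],[0,0,0.48],[0,0,0.5],[0,0,0.5],[0,0,0.5]], "dr": [[0,0,0],[0,0,0],[0,0,0],[0,0,0],[0,0,0],[0,0,0],[0,0,0],[0,0,0],[0,0,0]], "gripper": [45,45,45,45,45,45,45,45,45]}}

```text
clock: 10.13
eef_pos: [547.3, -331.2, 302.3]
eef_rot: [-3.142, -0.0, -3.008]
wrist_force: [0.0, -0.0, -0.6]
finger_gap: 42.1
finger_force: 0.0
```

Run:
```python
from h import *
s=read_state(); m=camera_model("wrist"); b=camera("wrist"); a=camera("scene"); np.savez("w4.npz",**m)
print(s["clock"],s["eef_pos"],s["wrist_force"])
a=cv2.resize(a[220:330,180:280],None,fx=3.8,fy=3.8,interpolation=cv2.INTER_CUBIC)
b=cv2.resize(b[80:280,220:420],None,fx=2.0,fy=2.0,interpolation=cv2.INTER_CUBIC)
o=np.zeros((418,780,3),np.uint8);o[:,:380]=a;o[:400,380:]=b
cv2.imwrite("pics/c4.png",o[:,:,::-1])
```

```text
10.1333 [ 547.32697061 -331.24680026  302.33890339] [ 0.03440414 -0.01699602 -0.58984739]
```

View pics/c4.png

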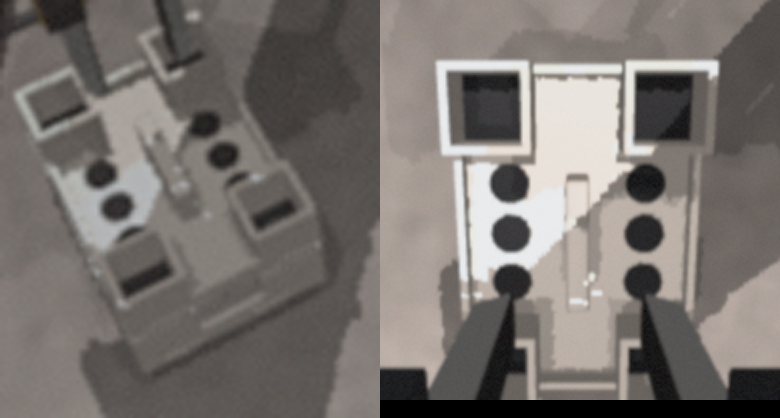

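The tray sits flush on the loaded one in both views, level, with no gap at the rims, and the gripper is clear.

```bash
python3 -c "
from cell import *
print(sign_off())"
```

```text
the job is handed in; nothing more can be done
None
```

The long empty tray is stacked on the loaded tray, seated at the expected height and level, and released; the loaded and short trays were left in place, and the job was handed in at about 10 s.

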